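# Nest the matching mixing beakers on the pharmacy counter

### The job

Tidy the washed mixing beakers, which all stand upside down on the counter: fit the two loose round tapered beakers, one after the other in either order, down over the round one on the drying pad so that all three are fully nested in one upright stack there. The square beaker will not nest: leave it where it stands. Do not shift the pad's beaker off its place, and let go of the stack at the end.

Things in the scene. Friction and masses are not known exactly. Their poses are not given: they have to be found in the camera images.
- base_mid (a point): On the drying pad (fixed steel plate with rubber top, 140 mm square, 6 mm thick), loose: a round tapered white plastic beaker, upside down (closed foot on top, open rim below), 75 mm high: the top 18 mm a straight collar 44 mm across, then flaring to 72 mm at the rim (67 inside). About 90 g. Point: its centre, 37.5 mm above the rim, z up. A like one nested over it rests 34 mm higher; two, 68.
- beaker_a_mid (a point): One of two loose ones, on the counter: a round tapered white plastic beaker, upside down (closed foot on top, open rim below), 75 mm high: the top 18 mm a straight collar 44 mm across, then flaring to 72 mm at the rim (67 inside). About 90 g. Point: its centre, 37.5 mm above the rim, z up. Same as the pad's beaker.
- beaker_b_mid (a point): The other loose one, on the counter: a round tapered white plastic beaker, upside down (closed foot on top, open rim below), 75 mm high: the top 18 mm a straight collar 44 mm across, then flaring to 72 mm at the rim (67 inside). About 90 g. Point: its centre, 37.5 mm above the rim, z up. Same as the pad's beaker.
- square_mid (a point): The odd one, not to be moved: a square tapered beaker, plain white plastic, standing upside down on the counter, 75 mm high, 44 mm wide at the top and 72 mm wide at the bottom. The point is its centre, half-way up; x and y run across its flat sides.
Mind the look-alikes: they are no part of the job. Leave any green, red or yellow look-alike of the part that bears beaker_a_mid alone.

How it is judged:
At the end, for the whole second after the job is handed in: Both loose round beakers nest over the pad's, either order: centres within 12 mm sideways of its centre, 34 and 68 mm higher (within 8 mm); all three upright within 8 degrees, at rest. The pad's beaker is within 40 mm of its start, the square one within 20 mm (((horizontal distance between each of beaker_a_mid, beaker_b_mid and base_mid below 0.012 m and z of beaker_a_mid in the frame of base_mid between 0.026 and 0.042 m and z of beaker_b_mid in the frame of base_mid between 0.06 and 0.076 m) or (horizontal distance between each of beaker_b_mid, beaker_a_mid and base_mid below 0.012 m and z of beaker_b_mid in the frame of base_mid between 0.026 and 0.042 m and z of beaker_a_mid in the frame of base_mid between 0.06 and 0.076 m)) and angle between each of base_mid, beaker_a_mid, beaker_b_mid's own z axis and vertical below 0.15 rad and linear speed of each of base, beaker_a, beaker_b below 0.02 m/s and distance of base_mid from where it was at the start of the episode below 0.04 m and distance of square_mid from where it was at the start of the episode below 0.02 m); the robot touches nothing.
It fails at once if the square beaker is moved by more than 20 mm (distance of square_mid from where it was at the start of the episode above 0.02 m).
It also fails if it takes over 64 s, if anything falls off the work surface, if the arm or the gripper's body presses on something with over 40 N, if the wrist force passes 120 N, or if a joint passes its speed limit or range.

### The arm

A 7-joint arm with a two-finger parallel gripper is mounted at the origin on the work surface. World frame = base frame: x ahead of the robot, y to its left, z up, the work surface at z = 0. Lengths are in m, angles in rad, forces in N, time in s.
With the tool pointing down it reaches from about 0.4 to 0.85 m from the base axis. Payload 10.4 kg.
Tool frame: the origin (TCP) lies on the centre line of the jaws, within the pads' length; the fingertips stand 14 mm ahead of it and the grasp point (between the pads) lies 5 mm behind it (manip.tip_reach is the distance from the TCP to the fingertips, in m); z points along the fingers, y is the line along which they close (so a half turn about z gives the same grasp; the last joint's range is limited). The gripper opens to 85 mm and grips with 20 to 120 N. Pads are 22 mm wide; open, the fingers measure 114 mm over their backs; the gripper's body (76 mm by 85 mm) begins 54 mm behind the grasp point. The pads swing forward as they close: fully open they stand 13 mm farther back than shut.
Start: joints at [1.229, 0.332, -0.065, 1.46, 0.022, 1.35, -0.088], TCP at [0.196, -0.594, 0.245] pointing down, gripper open.
Joint ranges: [-2.6, 2.6], [-0.5, 2.12], [-1.47, 1.34], [0.16, 2.42], [-1.27, 4.41], [0.06, 2.06], [-2.6, 2.6]. Speed limits (rad/s): [2.22, 2.22, 2.79, 2.79, 3.14, 3.14, 3.14].

### API

Orientations are given as a unit quaternion [x, y, z, w].
In Python, from workcell import manip gives the robot as it stands.
- The arm moves only by the shell command python3 -m pendant 'ROWS' [FORCE]. ROWS is JSON, a list of rows, each a list of 7 numbers: the shift along the tool's x, y, z in units of 50 mm (1.0 is 50 mm), then the turn, a rotation vector about the tool's x, y, z in units of 8 degrees (1.0 is 8 degrees), then the opening, from -1 (shut) to 1 (fully open), so that 0 is half open. In form: [[dx, dy, dz, ax, ay, az, jaw], ...]. A call has exactly 10 rows; each row is the pose to reach, as a shift and turn from the pose commanded when the call began, along the tool's axes at that moment; what a row does not reach only later rows make up. A row lasts 1/8 s, in which the tool goes at most 62.5 mm and 10.7 degrees, less where a joint would pass 70% of its speed; a pose out of reach is approached as far as the arm can. A call with a gripper value outside its range is refused whole. The fingers move at their own pace and stop on an object; FORCE is the grip in N (left out, the last holds). Time passes only in rows, so rows that repeat a pose let the fingers close, or fill a call up. It gives the time, the measured TCP pose, the force, the opening and the grip force at its end, in the units of the state.
- manip.get_obs(): the state, without advancing time (a new reading comes with each control period).
- manip.camera(name): name is "scene" or "top"; returns (picture, depth): 400x640x3 uint8, red, green, blue; 400x640 float32, m along the optical axis (not along the pixel's ray), 0 where there is no reading.
- manip.get_calibration(name): a dict with "fx", "fy", "cx", "cy" (pixels), "xyz" and "orientation" of the camera in the world. Camera axes: x right, y up, looking along -z (the intrinsics and any distortion apply to the point x, -y, -z); pixel columns grow to the right and rows downward; lengths in m; the calibration is good to about 2 mm. A picture is of the moment at which its call begins. get_calibration takes no time and is no camera call.
- manip.hand_in(): hands the job in; it is judged then, once.
Trained networks look in the newest picture that a camera, given by its name, has taken for a name from the list of things; names that differ only in an ending like _2 or _b are one class to them, and where a whole thing is asked for, a point or a joint stands for the part that bears it (a point fixed in the world has none). Each returns a list of dicts, best first, with "p" (0 to 1); they miss things now and then, are a little off and sometimes report something else, mostly with a low value. They report only what shows in the picture. A call takes as long as a camera call. They do not tell look-alikes from the thing itself.
- manip.find_in(thing, camera): "box" ([left, top, right, bottom] in pixels, round what is visible of it).
- manip.trace(thing, camera): "pixels" (400x640 bool, what is visible of it) and "box" ([left, top, right, bottom] in pixels, round what is visible of it).
- manip.tip_of(thing, camera): "pixel" ([column, row] in pixels: a listed point, or the origin of a listed thing).
The state is a dict: "clock": time; "joint_pos": joint angles; "joint_velocities": joint speeds; "tau": joint torques, N m; "position": TCP position; "ee_rot": TCP orientation; "ft_force": force on the tool from outside, world axes, zero at the start; "torque": the same for the moment, N m; "grip_width": opening from 0.0 (shut) to 1.0 (fully open); "grasp_force": force on a finger pad.
Only numpy, scipy, OpenCV 4.12 (cv2) and the standard library are available. Lean on these libraries where they do the work, as an engineer would, in place of code of your own. Each camera call takes 0.05 s, during which the arm holds its last target. There are 200 camera calls.

## Working session

There is one attempt and no reset: what is moved stays moved. The work goes in short steps, Python scripts to look and compute and a shell command to move; the robot and the scene stay as the last step left them, time stands still between calls to the robot, and variables do not carry over. Pictures are saved under pics/ and viewed, at most 10 in all, crops included, and the job is handed in when it is done.

```bash
mkdir -p pics; ls
cat > h.py <<'E'
import numpy as np, cv2
from scipy.spatial.transform import Rotation as R
from workcell import manip
def snap(n, f=None):
    im,d=manip.camera(n)
    if f: cv2.imwrite('pics/'+f, im[:,:,::-1])
    return im,d
def world(n,d):
    c=manip.get_calibration(n); v,u=np.mgrid[0:400,0:640]
    p=np.stack([(u-c['cx'])/c['fx']*d, -(v-c['cy'])/c['fy']*d, -d],-1)
    return p@R.from_quat(c['orientation']).as_matrix().T+np.array(c['xyz'])
E
python3 - <<'E'
from h import *
for n in('scene','top'):
    im,d=snap(n,n+'1.png'); c=manip.get_calibration(n); print(c)
    W=world(n,d)
    for t in('base_mid','beaker_a_mid','square_mid'):
        for r in manip.trace(t,n):
            m=r['pixels']&(d>0); P=W[m]
            zt=np.percentile(P[:,2],98) if len(P) else 0
            T=P[P[:,2]>zt-.006]
            print(n,t,round(r['p'],2),np.round(r['box']),'top z',round(zt,3),'top centre',((T.max(0)+T.min(0))/2).round(3), 'ext',np.ptp(T,axis=0).round(3), im[r['pixels']].mean(0).round())
o=manip.get_obs();print(o)
E
```

```text
pics
{'fx': 376.17486613999864, 'fy': 376.17486613999864, 'cx': 319.5629317599445, 'cy': 198.03883826739988, 'xyz': array([ 0.94917383, -0.34718783,  0.5073285 ]), 'orientation': array([0.3898955 , 0.17310719, 0.3617338 , 0.82895359])}
scene base_mid 0.98 [349. 155. 384. 194.] top z 0.082 top centre [0.539 0.167 0.08 ] ext [0.041 0.044 0.007] [121. 118. 108.]
scene beaker_a_mid 0.83 [274. 174. 308. 223.] top z 0.076 top centre [0.487 0.001 0.074] ext [0.044 0.042 0.007] [126. 122. 112.]
scene beaker_a_mid 0.82 [310. 126. 334. 168.] top z 0.076 top centre [0.391 0.174 0.074] ext [0.046 0.044 0.007] [40. 83. 44.]
scene beaker_a_mid 0.73 [259. 148. 290. 187.] top z 0.076 top centre [0.378 0.041 0.074] ext [0.045 0.043 0.007] [115.  28.  24.]
scene beaker_a_mid 0.67 [217. 176. 253. 219.] top z 0.076 top centre [ 0.395 -0.08   0.074] ext [0.041 0.041 0.007] [132. 111.   5.]
scene square_mid 0.94 [298. 218. 342. 276.] top z 0.077 top centre [ 0.621 -0.046  0.074] ext [0.06  0.057 0.007] [127. 125. 115.]
scene square_mid 0.6 [273. 169. 310. 222.] top z 0.076 top centre [0.487 0.002 0.074] e
[... 1188 characters left out ...]
pos': array([ 1.22939279,  0.3322711 , -0.06469818,  1.46019269,  0.0216452 ,
        1.34988324, -0.08849816]), 'joint_velocities': array([-0.00122241, -0.00143665, -0.00166287, -0.00055713, -0.00106496,
        0.00068979, -0.00060235]), 'tau': array([-6.51274640e-04, -6.24551439e+01,  4.90357750e-02, -3.91377819e+01,
        1.64671097e-02,  3.63705774e-03, -1.97107312e-06]), 'position': array([ 0.19588988, -0.59349278,  0.2452488 ]), 'ee_rot': array([ 9.87321207e-01,  1.58735102e-01, -2.08370466e-05, -2.52244893e-05]), 'ft_force': array([-0.17555674, -0.1993088 , -0.08070337]), 'torque': array([-0.02558294,  0.0252059 , -0.02381757]), 'grasp_force': 0.0, 'grip_width': 1.0002982760894255}
```

View pics/top1.png

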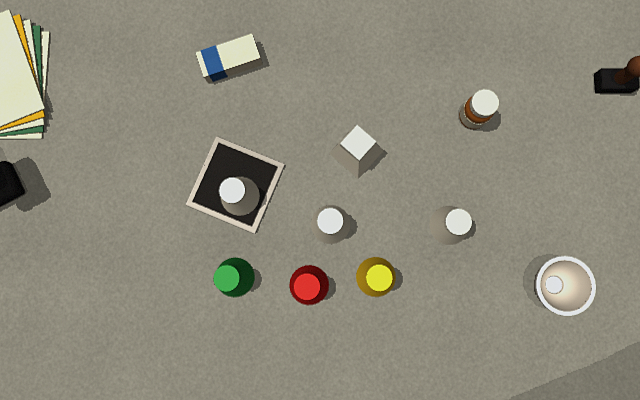

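View pics/scene1.png

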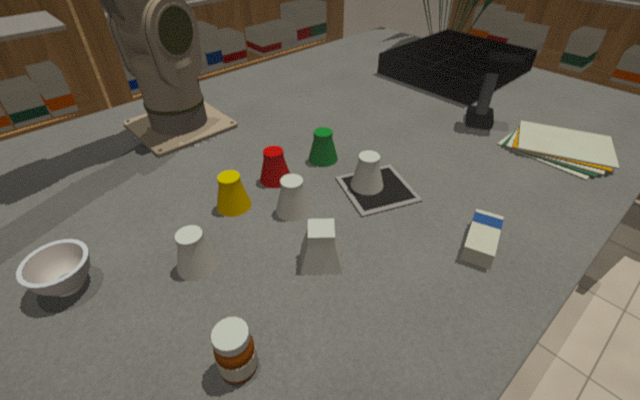

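The top view shows these white look-alikes: round beakers at (330,221) and (458,221), the pad's round one at (232,189) and the square one at (358,142). The coloured ones, green (227,278), red (307,286) and yellow (378,277), are to be left alone. The white-capped bottle (485,103) and the bowl (565,286) are also no part of the job. In the scene view the two loose white ones are at (291,197) and (192,252). Those two are my choice; next I check them in a crop and locate the second.

```bash
cat >> h.py <<'E'
def top(n,xy,zlo,zhi,rad=.04,Wd=None):
    W=world(n,snap(n)[1]) if Wd is None else Wd
    m=(np.hypot(W[...,0]-xy[0],W[...,1]-xy[1])<rad)&(W[...,2]>zlo)&(W[...,2]<zhi)
    P=W[m]; (c,r)=cv2.minEnclosingCircle(P[:,:2].astype(np.float32)); return np.r_[c,np.median(P[:,2])].round(4),round(r,4),len(P)
def rows(target,yaw=0):
    o=manip.get_obs(); q=R.from_quat(o['ee_rot']); s=q.inv().apply(np.array(target)-o['position'])/.05
    print('pos',o['position'].round(4),'shift units',s.round(2),'toolx',q.apply([1,0,0]).round(3),'clock',o['clock'])
E
python3 - <<'E'
from h import *
im,_=snap('top'); cv2.imwrite('pics/crop.png',cv2.resize(im[110:260,200:490,::-1],None,fx=2.7,fy=2.7,interpolation=cv2.INTER_CUBIC))
for n in('top','scene'):
    W=world(n,snap(n)[1])
    for nm,xy,z in(('base',(.537,.168),.0745+.003),('a',(.486,.002),.071),('b',(.49,-.24),.071),('sq',(.62,-.045),.071)): print(n,nm,top(n,xy,z,z+.015,.05,W))
for t in ((.486,.002,.16),(.537,.168,.25)): rows(t)
E
```

```text
top base (array([0.5345, 0.1689, 0.0809]), 0.0222, 515)
top a (array([0.4839, 0.0036, 0.0749]), 0.0219, 527)
top b (array([ 0.4832, -0.2109,  0.0747]), 0.0221, 528)
top sq (array([ 0.6188, -0.0431,  0.075 ]), 0.03, 662)
scene base (array([0.5374, 0.1688, 0.0812]), 0.0238, 221)
scene a (array([0.4877, 0.0025, 0.0751]), 0.0228, 285)
scene b (array([ 0.4865, -0.2113,  0.0754]), 0.0226, 448)
scene sq (array([ 0.6211, -0.0445,  0.0754]), 0.0306, 557)
pos [ 0.1959 -0.5935  0.2453] shift units [ 9.24 -9.49  1.71] toolx [0.95  0.313 0.   ] clock 0.55
pos [ 0.1959 -0.5935  0.2453] shift units [ 11.25 -12.32  -0.09] toolx [0.95  0.313 0.   ] clock 0.55
```

View pics/crop.png

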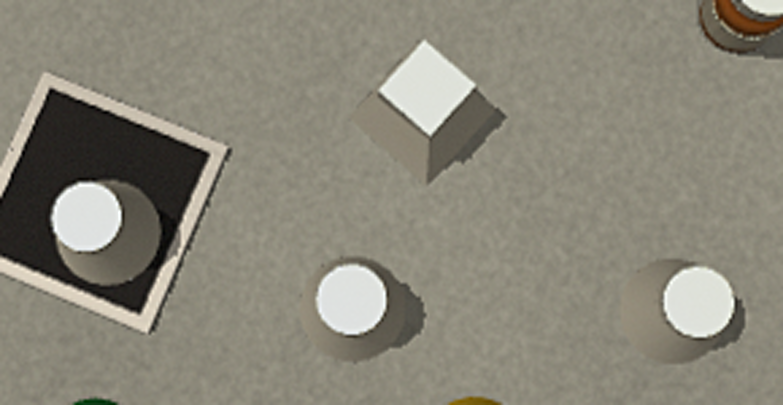

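The crop shows the pad's beaker at (87,216), the loose round ones at (351,299) and (699,301), and the square one at (427,90), so the choice holds. I start with the one at world (0.485,-0.211).

```bash
python3 -m pendant '[[0.5,-0.35,0.1,0,0,0,1],[1.5,-1.05,0.2,0,0,0,1],[2.5,-1.75,0.3,0,0,0,1],[3.5,-2.45,0.5,0,0,0,1],[4.5,-3.15,0.6,0,0,0,1],[5.5,-3.85,0.8,0,0,0,1],[6.5,-4.5,1,0,0,0,1],[7.4,-5.1,1.1,0,0,0,1],[7.88,-5.46,1.1,0,0,0,1],[7.88,-5.46,1.1,0,0,0,1]]' 40
python3 - <<'E'
from h import *
rows((.485,-.211,.068))
E
```

```text
clock: 1.8
position: [0.4858, -0.2082, 0.1904]
ee_rot: [0.987, 0.161, 0.0, -0.0]
ft_force: [-0.3, -0.4, -0.2]
grip_width: 1.001
grasp_force: 0.0
pos [ 0.4858 -0.2082  0.1904] shift units [-0.04  0.05  2.45] toolx [0.948 0.318 0.001] clock 1.8
```

```bash
python3 -m pendant '[[0,0,0.4,0,0,0,1],[0,0,0.9,0,0,0,1],[0,0,1.4,0,0,0,1],[0,0,1.9,0,0,0,1],[0,0,2.2,0,0,0,1],[0,0,2.4,0,0,0,1],[0,0,2.4,0,0,0,1],[0,0,2.4,0,0,0,1],[0,0,2.4,0,0,0,0.5],[0,0,2.4,0,0,0,0]]' 40;  python3 -m pendant '[[0,0,0,0,0,0,-0.5],[0,0,0,0,0,0,-1],[0,0,0,0,0,0,-1],[0,0,0,0,0,0,-1],[0,0,0,0,0,0,-1],[0,0,0,0,0,0,-1],[0,0,0,0,0,0,-1],[0,0,0,0,0,0,-1],[0,0,0,0,0,0,-1],[0,0,0,0,0,0,-1]]' 40
```

```text
clock: 3.05
position: [0.4847, -0.2109, 0.0707]
ee_rot: [0.987, 0.159, 0.0, 0.0]
ft_force: [-0.0, 0.2, 0.2]
grip_width: 0.602
grasp_force: 0.0
clock: 4.3
position: [0.4847, -0.2109, 0.0709]
ee_rot: [0.987, 0.159, 0.0, 0.0]
ft_force: [-1.9, -0.3, 6.1]
grip_width: 0.501
grasp_force: 40.1
```

```bash
python3 -m pendant '[[0,0,-0.2,0,0,0,-1],[0,0,-0.5,0,0,0,-1],[0,0,-0.9,0,0,0,-1],[0,0,-1.3,0,0,0,-1],[0,0,-1.7,0,0,0,-1],[0,0,-2.1,0,0,0,-1],[0,0,-2.4,0,0,0,-1],[0,0,-2.6,0,0,0,-1],[0,0,-2.6,0,0,0,-1],[0,0,-2.6,0,0,0,-1]]'
python3 - <<'E'
from h import *
im,_=snap('scene'); cv2.imwrite('pics/lift.png',cv2.resize(im[100:300,100:430,::-1],None,fx=2.4,fy=2.4))
rows((.536,.169,.2009))
E
```

```text
clock: 5.55
position: [0.4841, -0.2107, 0.1996]
ee_rot: [0.987, 0.159, -0.0, -0.0]
ft_force: [-0.1, 0.9, -1.5]
grip_width: 0.496
grasp_force: 40.7
pos [ 0.4841 -0.2107  0.1996] shift units [ 3.37 -6.89 -0.02] toolx [ 0.95   0.313 -0.001] clock 5.6
```

View pics/lift.png

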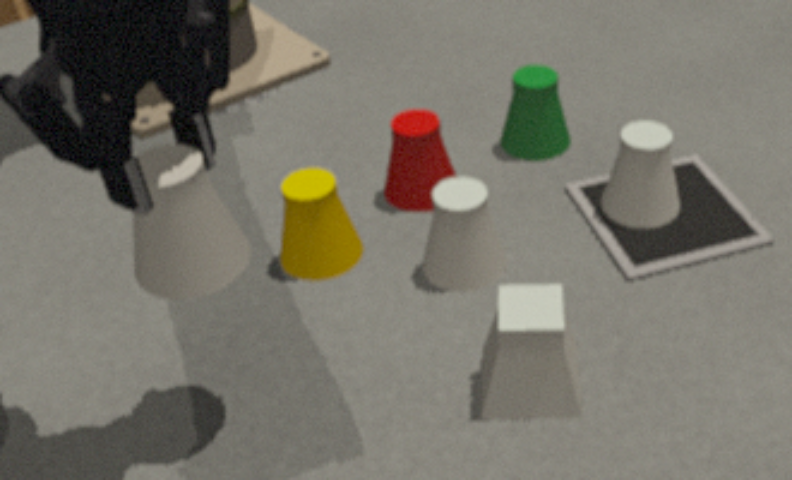

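The beaker is held by its collar at (170,170), with its rim at (190,265) roughly level. The pad's beaker is at (645,175) and nothing else has moved. I carry it over the pad now.

```bash
python3 -m pendant '[[0.15,-0.3,0,0,0,0,-1],[0.45,-0.9,0,0,0,0,-1],[0.85,-1.7,0,0,0,0,-1],[1.25,-2.5,0,0,0,0,-1],[1.65,-3.3,0,0,0,0,-1],[2.05,-4.1,0,0,0,0,-1],[2.45,-4.9,0,0,0,0,-1],[2.85,-5.8,0,0,0,0,-1],[3.15,-6.5,0,0,0,0,-1],[3.35,-6.9,0,0,0,0,-1]]'; python3 -m pendant '[[0,0,0,0,0,0,-1],[0,0,0,0,0,0,-1],[0,0,0.1,0,0,0,-1],[0,0,0.2,0,0,0,-1],[0,0,0.3,0,0,0,-1],[0,0,0.4,0,0,0,-1],[0,0,0.5,0,0,0,-1],[0,0,0.6,0,0,0,-1],[0,0,0.6,0,0,0,-1],[0,0,0.6,0,0,0,-1]]'
python3 - <<'E'
from h import *
im,d=snap('top','pre.png'); 
cv2.imwrite('pics/pre.png',cv2.resize(im[100:260,140:340,::-1],None,fx=3,fy=3))
rows((.536,.169,.1109))
W=world('scene',snap('scene')[1])
m=(np.hypot(W[...,0]-.536,W[...,1]-.169)<.055)&(W[...,2]<.135)&(W[...,2]>.02)
for z in np.arange(.02,.135,.008):
    P=W[m&(abs(W[...,2]-z)<.004)]
    if len(P)>5:
        f=lambda c:np.hypot(P[:,0]-c[0],P[:,1]-c[1])-c[2]
        from scipy.optimize import least_squares
        print(round(z,3),len(P),least_squares(f,[.536,.169,.03]).x.round(4))
E
```

```text
clock: 6.85
position: [0.5342, 0.1731, 0.2001]
ee_rot: [0.987, 0.16, -0.0, -0.001]
ft_force: [-0.5, 0.8, -1.0]
grip_width: 0.5
grasp_force: 40.8
clock: 8.1
position: [0.5355, 0.1694, 0.1704]
ee_rot: [0.987, 0.159, 0.0, 0.0]
ft_force: [-0.4, -0.8, -0.7]
grip_width: 0.498
grasp_force: 40.8
pos [0.5355 0.1694 0.1705] shift units [0.01 0.01 1.19] toolx [0.95  0.313 0.   ] clock 8.15
0.02 51 [0.5377 0.1692 0.0325]
0.028 115 [0.5372 0.1685 0.0305]
0.036 105 [0.5376 0.1686 0.0287]
0.044 102 [0.5374 0.1686 0.0266]
0.052 90 [0.5375 0.1679 0.0243]
0.06 89 [0.5375 0.1681 0.0225]
0.068 71 [0.5375 0.1682 0.0217]
0.076 66 [0.5376 0.1677 0.0213]
0.084 90 [0.5351 0.1706 0.0196]
0.1 74 [0.5364 0.1692 0.0353]
0.108 143 [0.5362 0.169  0.0339]
0.116 137 [0.5361 0.1692 0.0321]
0.124 134 [0.5366 0.1687 0.0297]
0.132 114 [0.5369 0.1685 0.0276]
```

View pics/pre.png

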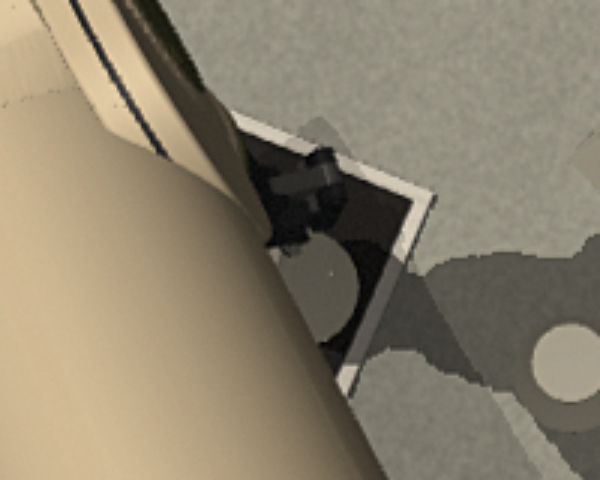

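The top view is mostly blocked by the arm. The scene depth puts the held beaker about 1 mm from the pad beaker's axis and level, so I lower it.

```bash
python3 -m pendant '[[0.02,0,0.15,0,0,0,-1],[0.02,0,0.3,0,0,0,-1],[0.02,0,0.45,0,0,0,-1],[0.02,0,0.6,0,0,0,-1],[0.02,0,0.75,0,0,0,-1],[0.02,0,0.9,0,0,0,-1],[0.02,0,1.02,0,0,0,-1],[0.02,0,1.12,0,0,0,-1],[0.02,0,1.16,0,0,0,-1],[0.02,0,1.16,0,0,0,-1]]'
```

```text
clock: 9.45
position: [0.5364, 0.1696, 0.1123]
ee_rot: [0.987, 0.159, -0.0, 0.0]
ft_force: [-0.7, -0.7, -0.8]
grip_width: 0.498
grasp_force: 40.8
```

```bash
python3 -m pendant '[[0,0,0,0,0,0,-0.2],[0,0,0,0,0,0,0],[0,0,0,0,0,0,0.2],[0,0,0,0,0,0,0.4],[0,0,0,0,0,0,0.6],[0,0,0,0,0,0,0.8],[0,0,0,0,0,0,1],[0,0,0,0,0,0,1],[0,0,-0.2,0,0,0,1],[0,0,-0.5,0,0,0,1]]'; python3 -m pendant '[[0,0,-0.3,0,0,0,1],[0,0,-0.7,0,0,0,1],[0,0,-1.0,0,0,0,1],[0,0,-1.2,0,0,0,1],[0,0,-1.2,0,0,0,1],[0,0,-1.2,0,0,0,1],[0,0,-1.2,0,0,0,1],[0,0,-1.2,0,0,0,1],[0,0,-1.2,0,0,0,1],[0,0,-1.2,0,0,0,1]]'
python3 - <<'E'
from h import *
W=world('scene',snap('scene','s2.png')[1])
print('stack',top('scene',(.537,.169),.105,.13,.04,W),'a',top('scene',(.4877,.0025),.071,.086,.04,W))
rows((.486,.003,.1965))
E
```

```text
clock: 10.7
position: [0.5363, 0.1697, 0.1381]
ee_rot: [0.987, 0.159, -0.0, -0.0]
ft_force: [-0.3, 0.1, -0.1]
grip_width: 1.0
grasp_force: 0.0
clock: 11.95
position: [0.5364, 0.1696, 0.1972]
ee_rot: [0.987, 0.159, -0.0, 0.0]
ft_force: [0.4, -0.3, 0.2]
grip_width: 0.999
grasp_force: 0.0
stack (array([0.5381, 0.1685, 0.1149]), 0.0232, 285) a (array([0.4869, 0.0028, 0.0752]), 0.0227, 285)
pos [0.5364 0.1696 0.1972] shift units [-2.    2.85  0.02] toolx [ 0.95   0.313 -0.   ] clock 12.0
```

The first beaker is fully nested, with its top at 0.115 m. Now the second.

```bash
python3 -m pendant '[[-0.4,0.5,0,0,0,0,1],[-0.9,1.2,0,0,0,0,1],[-1.4,1.9,0,0,0,0,1],[-1.8,2.5,0,0,0,0,1],[-2,2.85,0,0,0,0,1],[-2,2.85,0,0,0,0,1],[-2,2.85,0,0,0,0,1],[-2,2.85,0.4,0,0,0,1],[-2,2.85,0.8,0,0,0,1],[-2,2.85,1.2,0,0,0,1]]' 40; python3 -m pendant '[[0,0,0.4,0,0,0,1],[0,0,0.8,0,0,0,1],[0,0,1.1,0,0,0,1],[0,0,1.32,0,0,0,1],[0,0,1.32,0,0,0,1],[0,0,1.32,0,0,0,1],[0,0,1.32,0,0,0,1],[0,0,1.32,0,0,0,0.5],[0,0,1.32,0,0,0,0],[0,0,1.32,0,0,0,-0.5]]'; python3 -m pendant '[[0,0,0,0,0,0,-1],[0,0,0,0,0,0,-1],[0,0,0,0,0,0,-1],[0,0,0,0,0,0,-1],[0,0,0,0,0,0,-1],[0,0,0,0,0,0,-1],[0,0,0,0,0,0,-1],[0,0,0,0,0,0,-1],[0,0,0,0,0,0,-1],[0,0,0,0,0,0,-1]]' 40
```

```text
clock: 13.25
position: [0.4863, 0.0045, 0.1367]
ee_rot: [0.987, 0.16, 0.0, -0.0]
ft_force: [-0.9, 0.2, 0.2]
grip_width: 1.001
grasp_force: 0.0
clock: 14.5
position: [0.4863, 0.0029, 0.0718]
ee_rot: [0.987, 0.159, 0.0, 0.0]
ft_force: [-2.1, -0.1, 4.7]
grip_width: 0.497
grasp_force: 40.0
clock: 15.75
position: [0.4862, 0.0029, 0.0717]
ee_rot: [0.987, 0.159, 0.0, 0.0]
ft_force: [-1.7, -0.3, 4.4]
grip_width: 0.502
grasp_force: 40.1
```

```bash
python3 -m pendant '[[0,0,-0.2,0,0,0,-1],[0,0,-0.6,0,0,0,-1],[0,0,-1,0,0,0,-1],[0,0,-1.5,0,0,0,-1],[0,0,-2,0,0,0,-1],[0,0,-2.4,0,0,0,-1],[0,0,-2.7,0,0,0,-1],[0,0,-2.9,0,0,0,-1],[0,0,-3,0,0,0,-1],[0,0,-3,0,0,0,-1]]'; python3 -m pendant '[[0.2,-0.3,0,0,0,0,-1],[0.5,-0.7,0,0,0,0,-1],[0.8,-1.15,0,0,0,0,-1],[1.1,-1.6,0,0,0,0,-1],[1.4,-2,0,0,0,0,-1],[1.7,-2.4,0,0,0,0,-1],[1.9,-2.7,0,0,0,0,-1],[2.01,-2.84,0,0,0,0,-1],[2.01,-2.84,0,0,0,0,-1],[2.01,-2.84,0,0,0,0,-1]]'
python3 - <<'E'
from h import *
from scipy.optimize import least_squares
im,d=snap('scene'); W=world('scene',d)
cv2.imwrite('pics/pre2.png',cv2.resize(im[60:260,240:480,::-1],None,fx=2.5,fy=2.5))
m=(np.hypot(W[...,0]-.536,W[...,1]-.169)<.055)
for z in np.arange(.044,.21,.008):
    P=W[m&(abs(W[...,2]-z)<.004)]
    if len(P)>5:
        f=lambda c:np.hypot(P[:,0]-c[0],P[:,1]-c[1])-c[2]
        print(round(z,3),len(P),least_squares(f,[.536,.169,.03]).x.round(4))
rows((.538,.169,.1457))
E
```

```text
clock: 17.0
position: [0.486, 0.003, 0.2212]
ee_rot: [0.987, 0.159, -0.0, 0.0]
ft_force: [0.2, -0.3, -0.5]
grip_width: 0.496
grasp_force: 40.7
clock: 18.25
position: [0.537, 0.1684, 0.2211]
ee_rot: [0.987, 0.158, -0.0, 0.0]
ft_force: [0.0, -0.2, -1.0]
grip_width: 0.494
grasp_force: 40.7
0.044 121 [0.5377 0.1689 0.0344]
0.052 118 [0.5375 0.1688 0.0328]
0.06 133 [0.5373 0.1692 0.0309]
0.068 106 [0.5373 0.169  0.0288]
0.076 112 [0.5375 0.1689 0.0269]
0.084 96 [0.5377 0.1689 0.025 ]
0.092 97 [0.5373 0.169  0.0232]
0.1 82 [0.5375 0.1692 0.0218]
0.108 71 [0.5373 0.1694 0.0219]
0.116 221 [0.5389 0.1676 0.0152]
0.148 37 [0.5376 0.1674 0.0351]
0.156 165 [0.5377 0.1678 0.0342]
0.164 159 [0.5374 0.1678 0.0323]
0.172 151 [0.5376 0.1677 0.0302]
0.18 145 [0.5374 0.1679 0.0284]
0.188 128 [0.5376 0.1679 0.0264]
0.196 129 [0.5375 0.1681 0.0246]
0.204 106 [0.5376 0.1676 0.0225]
pos [0.537  0.1684 0.2212] shift units [ 0.02 -0.01  1.51] toolx [ 0.95   0.312 -0.   ] clock 18.3
```

View pics/pre2.png

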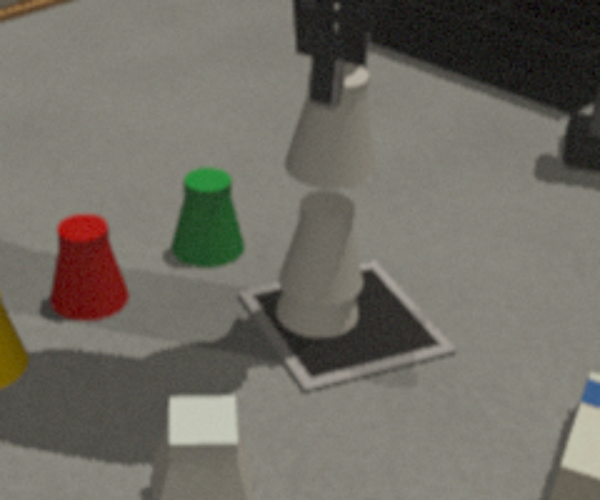

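The held beaker at (335,125) sits upright over the two-beaker stack at (325,265), aligned to about 1 mm. I lower, release and retreat.

```bash
python3 -m pendant '[[0,-0.02,0.2,0,0,0,-1],[0,-0.02,0.4,0,0,0,-1],[0,-0.02,0.6,0,0,0,-1],[0,-0.02,0.8,0,0,0,-1],[0,-0.02,1,0,0,0,-1],[0,-0.02,1.15,0,0,0,-1],[0,-0.02,1.3,0,0,0,-1],[0,-0.02,1.42,0,0,0,-1],[0,-0.02,1.48,0,0,0,-1],[0,-0.02,1.48,0,0,0,-1]]' && python3 -m pendant '[[0,0,0,0,0,0,-0.2],[0,0,0,0,0,0,0],[0,0,0,0,0,0,0.2],[0,0,0,0,0,0,0.4],[0,0,0,0,0,0,0.6],[0,0,0,0,0,0,0.8],[0,0,0,0,0,0,1],[0,0,0,0,0,0,1],[0,0,-0.2,0,0,0,1],[0,0,-0.5,0,0,0,1]]'; python3 -m pendant '[[0,0,-0.3,0,0,0,1],[0,0,-0.7,0,0,0,1],[0,0,-1.2,0,0,0,1],[0,0,-1.7,0,0,0,1],[0,0,-2,0,0,0,1],[0,0,-2,0,0,0,1],[0,0,-2,0,0,0,1],[0,0,-2,0,0,0,1],[0,0,-2,0,0,0,1],[0,0,-2,0,0,0,1]]'
python3 - <<'E'
from h import *
from scipy.optimize import least_squares
im,d=snap('scene'); W=world('scene',d)
cv2.imwrite('pics/end.png',cv2.resize(im[60:290,240:480,::-1],None,fx=2.5,fy=2.5))
print('stack',top('scene',(.537,.169),.135,.17,.04,W),'sq',top('scene',(.62,-.045),.071,.086,.05,W))
m=(np.hypot(W[...,0]-.536,W[...,1]-.169)<.055)
for z in np.arange(.02,.15,.016):
    P=W[m&(abs(W[...,2]-z)<.004)]
    f=lambda c:np.hypot(P[:,0]-c[0],P[:,1]-c[1])-c[2]
    print(round(z,3),least_squares(f,[.536,.169,.03]).x.round(4))
E
```

```text
clock: 19.55
position: [0.5367, 0.1703, 0.1472]
ee_rot: [0.987, 0.159, -0.0, 0.0]
ft_force: [-0.0, 0.3, -1.0]
grip_width: 0.5
grasp_force: 40.7
clock: 20.8
position: [0.5366, 0.1703, 0.1731]
ee_rot: [0.987, 0.159, -0.0, 0.0]
ft_force: [0.2, 0.1, 0.1]
grip_width: 1.004
grasp_force: 0.0
clock: 22.05
position: [0.5366, 0.1703, 0.272]
ee_rot: [0.987, 0.159, -0.0, 0.0]
ft_force: [0.1, -0.0, -0.8]
grip_width: 1.002
grasp_force: 0.0
stack (array([0.5391, 0.1694, 0.1486]), 0.0229, 341) sq (array([ 0.621 , -0.0446,  0.0754]), 0.0308, 553)
0.02 [0.5373 0.1684 0.0325]
0.036 [0.5375 0.1689 0.0297]
0.052 [0.5372 0.1694 0.033 ]
0.068 [0.5372 0.1699 0.0302]
0.084 [0.5372 0.1702 0.0336]
0.1 [0.5375 0.1695 0.0294]
0.116 [0.5374 0.1701 0.0259]
0.132 [0.5378 0.1694 0.0218]
0.148 [0.539  0.1676 0.0157]
```

View pics/end.png

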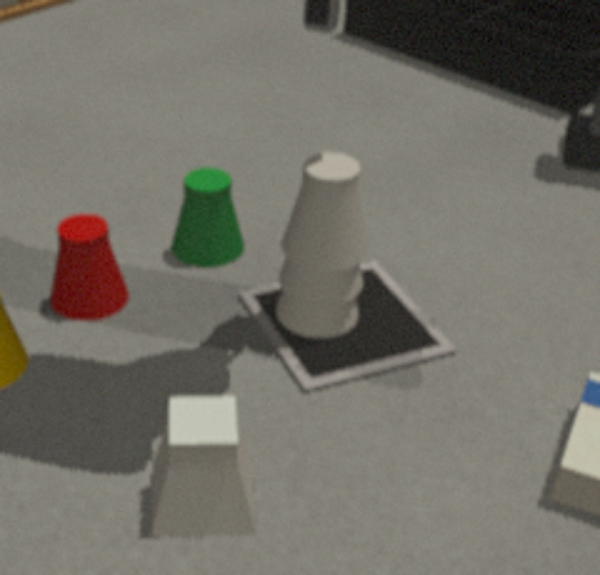

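The stack of three stands upright at (325,245), its top at 0.149 m as expected. The square beaker is unmoved and the gripper is clear.

```bash
python3 -c "
from workcell import manip
print(manip.hand_in())"
```

```text
the job is handed in; nothing more can be done
None
```

I nested both loose round beakers over the pad's beaker in one upright stack and released it. By the last camera check the stack was aligned to within about 2 mm and the square beaker had not moved. I handed the job in at about 22 s; no verdict came back.

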